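Close the adjustable wrench on the gland nut and tighten it

ROBOT

A 6-joint arm with a two-finger parallel gripper is mounted at the origin on a cart in front of the work surface, level with it; the furniture and walls round the work are solid. World frame = base frame: x ahead of the robot, y to its left, z up, the work surface at z = 0. Lengths are in m, angles in rad, forces in N, time in s.
With the tool pointing down it reaches from about 0.275 to 0.975 m from the base axis. Payload 8.4 kg.
Tool frame: the origin (TCP) lies on the mounting face of the last link; the fingertips stand 190 mm ahead of it and the grasp point (between the pads) lies 171 mm ahead of it; z points along the fingers, x is the direction in which the jaws open and shut, and the axes are right-handed (so a half turn about z gives the same grasp; the last joint's range is limited). The gripper opens to 92 mm and grips with 3 to 60 N. Pads are 20 mm wide; open, the fingers measure 128 mm over their backs; the gripper's body (75 mm by 189 mm) begins 69 mm behind the grasp point.
Start: joints at [1.195, 0.353, 1.633, -0, 1.155, -0.002], TCP at [0.228, 0.582, 0.405] pointing down, gripper open.
Joint ranges: [-2.63, 2.63], [-0.92, 2.1], [0.06, 2.66], [-1.3, 4.44], [0, 2.69], [-3.02, 3.02]. Speed limits (rad/s): [2.22, 2.22, 2.79, 3.14, 3.14, 3.14].

INTERFACE

Orientations are given as a 3x3 rotation matrix whose columns are the frame's x, y, z axes.
In Python, from cell import env gives the robot as it stands. The module is installed in compiled form; this text tells all that it offers.
- The arm moves only by the tool play_rows, never from a script. Its argument "motion" is text: rows parted by semicolons, each of 5 numbers parted by spaces: the closure in counts, from 0 (fully open) to 255 (shut), then the shift along the tool's x, y, z in cm, then the turn about the tool's z in degrees. A call has 1 to 5 rows; each row is the pose to reach, as a shift and turn from the pose commanded when the call began, along the tool's axes at that moment; what a row does not reach only later rows make up. A row lasts 1/8 s, in which the tool goes at most 62.5 mm and 10.7 degrees, less where a joint would pass 70% of its speed; a pose out of reach is approached as far as the arm can. A call with a gripper value outside its range is refused whole. The fingers move at their own pace and stop on an object; "newtons" is the grip in N (left out, the last holds). Time passes only in rows, so rows that repeat a pose let the fingers close. It gives the time, the measured TCP pose, the force and the opening at its end, in the units of the state.
- env.sense(): the state, without advancing time (a new reading comes with each control period).
- env.snapshot(name): name is "side" or "top"; returns the picture (400x640x3 uint8, red, green, blue); there is no depth.
- env.camera_model(name): a dict with "fx", "fy", "cx", "cy" (pixels), "distortion" ([k1, k2, p1, p2, k3] as OpenCV has them; the pictures are not rectified), "R" (3x3) and "t" (3): a world point X has camera coordinates R X + t. Camera axes: x right, y down, z forward; pixel columns grow to the right and rows downward; lengths in m; the calibration is good to about 2 mm. A picture is of the moment at which its call begins. camera_model takes no time and is no camera call.
- env.finish_job(): hands the job in, once; it reports no verdict.
The state is a dict: "t": time; "q": joint angles; "joint_velocities": joint speeds; "tau": joint torques, N m; "tcp_pos": TCP position; "ee_rot": TCP orientation; "force": force on the tool from outside, world axes, zero at the start; "moment": the same for the moment, N m; "opening": finger opening in m.
Only numpy, scipy, OpenCV 4.12 (cv2) and the standard library are available. Lean on these libraries where they do the work, as an engineer would, in place of code of your own. Each camera call takes 0.05 s, during which the arm holds its last target.

TASK

The adjustable wrench lies flat round the brass gland nut of the vacuum base plate with its jaws still slack. Roll its knurled worm with a light touch until the jaw is snug on the nut, and only then turn the wrench clockwise (seen from above) by its handle until the nut comes up against its stop, not so hard that the jaw works loose again. Leave the wrench lying there snug on the nut and do not disturb the things around.

Things in the scene. Friction and masses are not known exactly. Their poses are not given: they have to be found in the camera images.
- rig: fixed square grey-painted base plate, 200 x 200 x 15 mm, flat on the table, its yaw varies; origin at the centre of its underside, z up. The brass hex nut, 30 mm across flats, stands on its centre, 16 to 36 mm above the table; a threaded stub of 15 mm diameter rises from it to 50 mm above the table
- nut (a joint): turn of the brass nut in rad: 0 at the start, grows clockwise seen from above, hard stop at 0.6. Friction about 0.3 N m (about 2 N at handle); at the stop the resistance rises sharply. More than about 5 N there strains the worm and the jaw may creep open
- wrench: loose steel adjustable wrench, 0.74 kg, 250 mm long, flat on the plate round the nut. Origin on its underside between the jaws, near the nut's axis; z up, handle along its own -x. Head 18 mm thick, x = +18 to -78, y = -42 to +30 mm. Face of the fixed jaw at y = +15, movable jaw on the -y side, closed throat at x = -21 mm
- worm_top (a point): highest point of the worm, midway along it; axes those of the wrench. It stands 6 mm above the head's top face. Drawing a fingertip over it along the wrench's +x (from handle towards jaws) rolls it and closes the jaw, about 0.095 mm per mm drawn without slip; the other way opens it. That takes about 5 N of drag, so 6 to 15 N of press; over 35 N in all is too much
- worm: the knurled worm: dark steel roller, 21 mm diameter, 24 mm long, its axis along the wrench's y, in a window of the head; origin at its centre, 10.5 mm below its top. The wrench may shift by up to 8 mm on the plate as the worm is rolled, until the throat meets the nut. Touch down on it slowly (under 10 mm/s): a quick landing alone can exceed the 35 N
- jaw (a joint): travel of the movable jaw in m: the opening is 35.5 mm less this value, so the jaw is snug on the 30 mm nut at about 0.0055; starts between 0.001 and 0.0022. 1 mm per rad of the worm. Once snug, the worm stops rolling and the fingertip slips over it; trying on does no harm
- handle (a point): middle of the wrench's handle, 165 mm from its origin along -x, 11 mm above its underside; axes those of the wrench. The handle is a bar 24 mm wide (y) and 14 mm high, from x = -90 to -233 mm in the wrench's frame, standing out past the plate. Turning clockwise moves it along the wrench's +y
- amethyst: bystander: rough violet crystal cluster, 58 x 80 x 42 mm, origin under its centre
- tape_yellow: bystander: roll of yellow tape, 52 mm across, 28 mm high, origin under its centre
- dish_9: bystander: clear round petri dish, 103 mm across, 16 mm high, origin under its centre
- lens: bystander: magnifying glass lying flat, 62 x 148 x 9 mm, origin under its centre

How it is judged:
By the outcome, as a careful person would: the job done as asked, in the order asked, and still so for the second after the job is handed in, with the robot touching nothing.
It also fails if it takes over 72 s, if anything falls off the work surface, if the arm or the gripper's body presses on something with over 40 N, if the wrist force passes 120 N, or if a joint passes its speed limit or range.

## Working session

There is one attempt and no reset: what is moved stays moved. The work goes in short steps, Python scripts to look and compute and a tool call to move; the robot and the scene stay as the last step left them, time stands still between calls to the robot, and variables do not carry over. Pictures are saved under pics/ and viewed, and the job is handed in when it is done.

Besides the shell and the picture viewer there is one more tool, called after "Emit:" by a JSON object that holds its "fn" and its "kwargs", one argument or row to a line. play_rows: Moves the arm, as the interface text tells. Its arguments: {"type":"object","properties":{"motion":{"type":"string"},"newtons":{"type":"number"}},"required":["motion"]}

```bash
mkdir -p pics; python3 - <<'E'
from cell import env
import cv2,numpy as np
s=env.sense()
for k in s: print(k,np.round(s[k],4).tolist())
for n in("top","side"):
    im=env.snapshot(n); cv2.imwrite(f"pics/{n}0.png",im[:,:,::-1])
    m=env.camera_model(n)
    for k in m: print(k,np.round(m[k],4).tolist())
E
```

```text
t 0.0
q [1.1946, 0.3536, 1.6341, -0.0, 1.1552, -0.0024]
joint_velocities [-0.0009, -0.0004, -0.0006, -0.0011, 0.0003, -0.0013]
tau [-0.0008, -59.3827, -33.4227, 0.0699, 0.0233, -0.0001]
tcp_pos [0.2282, 0.5816, 0.404]
ee_rot [[0.3652, 0.9309, -0.0004], [0.9309, -0.3652, -0.0012], [-0.0013, 0.0, -1.0]]
force [-0.4084, -0.2349, -0.0453]
moment [0.0098, 0.0193, -0.0157]
opening 0.092
fx 393.8367
fy 393.8367
cx 319.7508
cy 200.7828
distortion [0.0293, 0.0, 0.0, 0.0, 0.0]
R [[0.0005, -1.0, -0.0008], [-0.9842, -0.0004, -0.1771], [0.1771, 0.0009, -0.9842]]
t [0.0119, 0.6022, 1.1954]
fx 404.5099
fy 404.5099
cx 321.1184
cy 203.4021
distortion [-0.0023, 0.0, 0.0, 0.0, 0.0]
R [[0.6731, 0.7395, 0.0039], [0.6545, -0.5933, -0.4686], [-0.3442, 0.318, -0.8834]]
t [-0.3766, -0.3506, 1.3673]
```

View pics/top0.png

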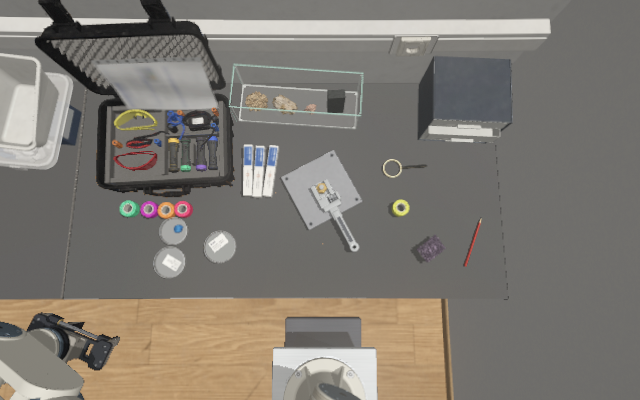

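View pics/side0.png

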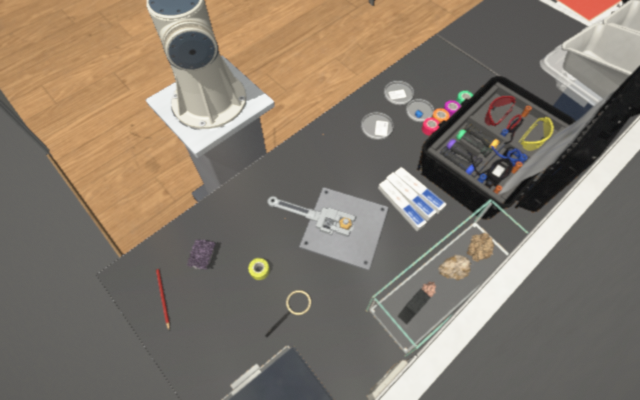

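```bash
cat > h.py <<'E'
import cv2,numpy as np
from cell import env
def ray(n,uv):
    m=env.camera_model(n);K=np.array([[m['fx'],0,m['cx']],[0,m['fy'],m['cy']],[0,0,1]])
    p=cv2.undistortPoints(np.array(uv,float).reshape(-1,1,2),K,np.array(m['distortion'])).reshape(-1,2)
    R=np.array(m['R']);t=np.array(m['t'])
    d=np.c_[p,np.ones(len(p))]@R
    return -R.T@t,d
def onz(n,uv,z):
    c,d=ray(n,uv); return c+d*((z-c[2])/d[:,2])[:,None]
def proj(n,X):
    m=env.camera_model(n);K=np.array([[m['fx'],0,m['cx']],[0,m['fy'],m['cy']],[0,0,1]])
    return cv2.projectPoints(np.array(X,float).reshape(-1,3),cv2.Rodrigues(np.array(m['R']))[0],np.array(m['t']),K,np.array(m['distortion']))[0].reshape(-1,2)
E
python3 - <<'E'
import cv2
a=cv2.imread('pics/top0.png')[145:260,270:370]; cv2.imwrite('pics/topz.png',cv2.resize(a,None,fx=5.2,fy=5.2,interpolation=2))
a=cv2.imread('pics/side0.png')[180:275,260:395]; cv2.imwrite('pics/sidez.png',cv2.resize(a,None,fx=5.9,fy=5.9,interpolation=2))
E
```

```text
(no output)
```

View pics/topz.png

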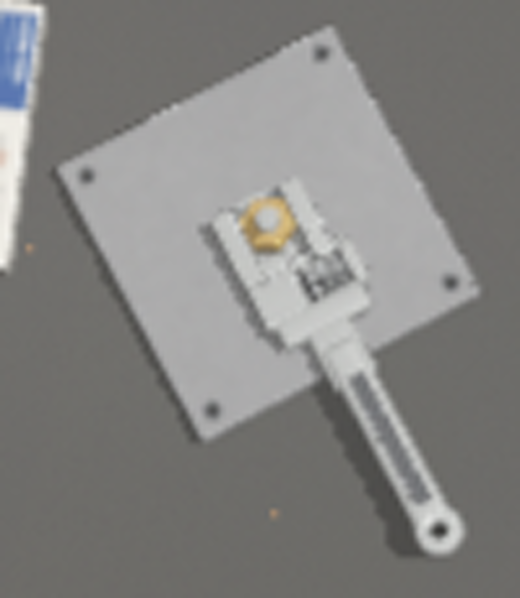

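View pics/sidez.png

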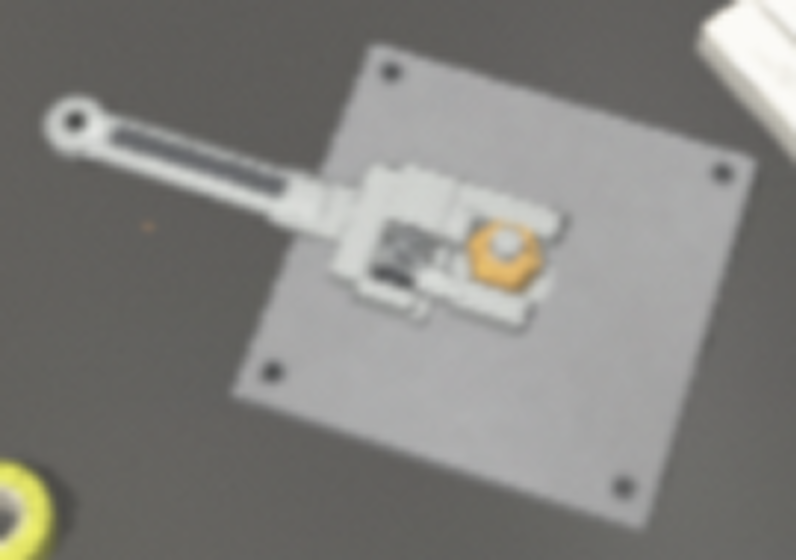

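```bash
python3 - <<'E'
from h import *
T=lambda p:np.array(p)/5.2+[270,145]
S=lambda p:np.array(p)/5.9+[260,180]
np.set_printoptions(precision=4,suppress=True)
ct=onz('top',T([(58,170),(333,27),(480,290),(203,440)]),.015)
cs=onz('side',S([(373,42),(757,158),(643,528),(233,395)]),.015)
for c in(ct,cs): print(c[:,:2].tolist(),'ctr',c.mean(0)[:2],'sides',np.linalg.norm(c-np.roll(c,1,0),axis=1))
def tri(a,b):
    c1,d1=ray('top',T([a]));c2,d2=ray('side',S([b]))
    d1,d2=d1[0],d2[0];A=np.c_[d1,-d2];k=np.linalg.lstsq(A,c2-c1,rcond=None)[0]
    p,q=c1+k[0]*d1,c2+k[1]*d2;return (p+q)/2,np.linalg.norm(p-q)
for n,a,b,z in(('stub',(270,217),(507,240),.05),('worm',(327,277),(402,248),.039),('hole',(440,530),(75,122),.033),('slotfar',(425,500),(115,132),.033),('slotnear',(355,378),(282,188),.033)):
    print(n,tri(a,b),onz('top',T([a]),z)[0],onz('side',S([b]),z)[0])
E
```

```text
[[0.686683147182394, 0.13988489696301942], [0.7812540500917281, -0.03547810560199645], [0.6092728145170812, -0.12691959970198058], [0.5145754339195585, 0.046793938443416]] ctr [0.6479 0.0061] sides [0.1957 0.1992 0.1948 0.1978]
[[0.5162882556786805, 0.04763471180580936], [0.6900000528864074, 0.14208112751013585], [0.7844380047234671, -0.03303442165537296], [0.6120614848531389, -0.1276488547862041]] ctr [0.6507 0.0073] sides [0.1997 0.1977 0.199  0.1966]
stub (array([0.6497, 0.0067, 0.0499]), np.float64(0.0034964584858919205)) [0.6486 0.0053 0.05  ] [0.6507 0.0081 0.05  ]
worm (array([ 0.6151, -0.028 ,  0.0361]), np.float64(0.005034841647040877)) [ 0.6131 -0.03    0.039 ] [ 0.6174 -0.0269  0.039 ]
hole (array([ 0.4589, -0.0968,  0.0315]), np.float64(0.002941506190039289)) [ 0.458  -0.0979  0.033 ] [ 0.4605 -0.096   0.033 ]
slotfar (array([ 0.4771, -0.0872,  0.0344]), np.float64(0.004031127127557078)) [ 0.4761 -0.089   0.033 ] [ 0.4776 -0.0852  0.033 ]
slotnear (array([ 0.5522, -0.046 ,  0.0302]), np.float64(0.0028710765441153085)) [ 0.551 -0.047  0.033] [ 0.5541 -0.0457  0.033 ]
```

```bash
python3 - <<'E'
import cv2
a=cv2.imread('pics/top0.png')[175:215,305:345]; a=cv2.resize(a,None,fx=14,fy=14,interpolation=0)
b=cv2.imread('pics/side0.png')[205:240,310:360]; b=cv2.resize(b,None,fx=14,fy=14,interpolation=0)
cv2.imwrite('pics/ta.png',a);cv2.imwrite('pics/sb.png',b)
E
```

```text
(no output)
```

View pics/ta.png

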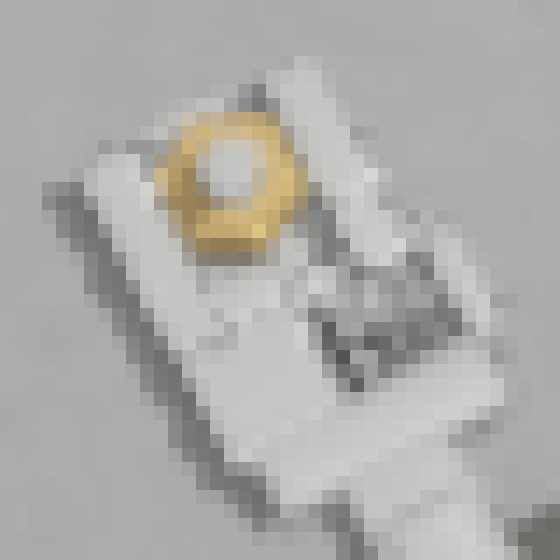

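View pics/sb.png

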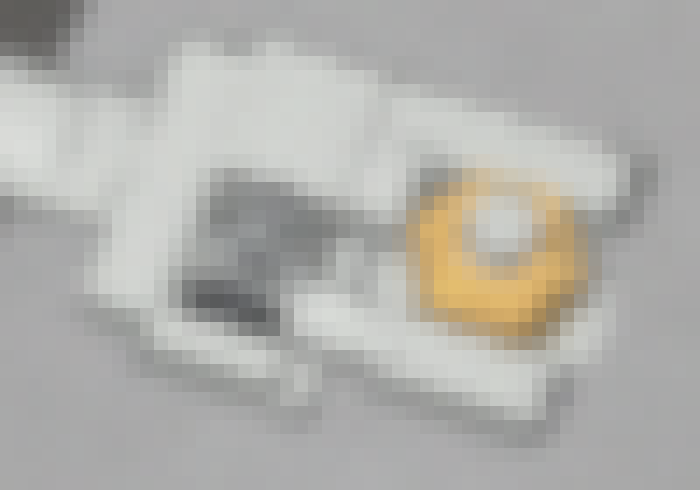

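```bash
cat >> h.py <<'E'
def shift(target,yaw=None):
    s=env.sense();R=np.array(s['ee_rot']);d=R.T@(np.array(target)-s['tcp_pos'])*100
    a=np.degrees(np.arctan2(R[1,0],R[0,0]))
    print('t',round(s['t'],2),'tcp',np.round(s['tcp_pos'],4),'yaw',round(a,2),'F',np.round(s['force'],2),'shift cm',np.round(d,2),'turn',None if yaw is None else round((a-yaw+180)%360-180,1))
E
python3 -c "
from h import *
shift([.6106,-.0309,.404],118.5)"
```

```text
t 0.1 tcp [0.2281 0.5817 0.404 ] yaw 68.58 F [ 0.36  0.41 -0.71] shift cm [-43.06  57.97   0.06] turn -49.9
```

Emit:
{"fn": "play_rows", "kwargs": {
  "motion": "255 -3.5 4.7 0 -10; 255 -7 9.4 0 -20; 255 -10.5 14.1 0 -30; 255 -14 18.8 0 -40; 255 -17.5 23.6 0 -50",
  "newtons": 40
}}

```text
t: 0.72
tcp_pos: [0.3828, 0.3342, 0.4045]
ee_rot: [[-0.474, 0.88, -0.0], [0.88, 0.474, -0.0], [-0.0, -0.0, -1.0]]
force: [0.9, 0.2, 0.1]
opening: 0.044
```

```bash
python3 -c "
from h import *
shift([.6106,-.0309,.30],118.5)"
```

```text
t 0.72 tcp [0.3828 0.3342 0.4045] yaw 118.3 F [0.95 0.18 0.14] shift cm [-42.94   2.75  10.46] turn -0.2
```

Emit:
{"fn": "play_rows", "kwargs": {
  "motion": "255 -5.4 0.4 0 0; 255 -10.8 0.7 1 0; 255 -16.2 1 2 0; 255 -21.6 1.4 3 0; 255 -27 1.7 4 0"
}}

```text
t: 1.35
tcp_pos: [0.5246, 0.1038, 0.3643]
ee_rot: [[-0.469, 0.883, -0.0], [0.883, 0.469, 0.0], [0.0, -0.0, -1.0]]
force: [0.8, 0.9, -0.1]
opening: 0.0007
```

Emit:
{"fn": "play_rows", "kwargs": {
  "motion": "255 -5 0.4 1.5 0; 255 -10 0.7 3 0; 255 -14 1 5 0; 255 -15.4 1.1 6 0; 255 -15.4 1.1 6.4 0"
}}

```text
t: 1.98
tcp_pos: [0.6056, -0.0256, 0.2998]
ee_rot: [[-0.468, 0.884, -0.002], [0.884, 0.468, 0.0], [0.001, -0.001, -1.0]]
force: [-0.6, 0.8, 0.4]
opening: 0.0003
```

```bash
python3 -c "
from h import *
shift([.6106,-.0309,.242],118.5)"
```

```text
t 1.98 tcp [ 0.6056 -0.0256  0.2998] yaw 117.9 F [-0.63  0.78  0.42] shift cm [-0.71  0.2   5.78] turn -0.6
```

Emit:
{"fn": "play_rows", "kwargs": {
  "motion": "255 -0.4 0.1 2 -0.6; 255 -0.7 0.2 4 -0.6; 255 -0.7 0.2 5 -0.6; 255 -0.7 0.2 5.5 -0.6; 255 -0.7 0.2 5.5 -0.6"
}}

```text
t: 2.6
tcp_pos: [0.6108, -0.0305, 0.2455]
ee_rot: [[-0.478, 0.878, -0.0], [0.878, 0.478, 0.0], [0.0, -0.0, -1.0]]
force: [0.5, 0.3, -0.4]
opening: 0.0003
```

```bash
python3 - <<'E'
from h import *
for n in('top','side'):
    im=env.snapshot(n)[:,:,::-1]
    a=im[160:260,270:370] if n=='top' else im[170:270,260:395]
    cv2.imwrite(f'pics/{n}2.png',cv2.resize(a,None,fx=5.9,fy=5.9,interpolation=2))
shift([.6106,-.0309,.232],118.5)
E
```

```text
t 2.7 tcp [ 0.6111 -0.0306  0.2461] yaw 118.57 F [-0.26  0.27  0.68] shift cm [ 0.   -0.06  1.41] turn 0.1
```

View pics/side2.png

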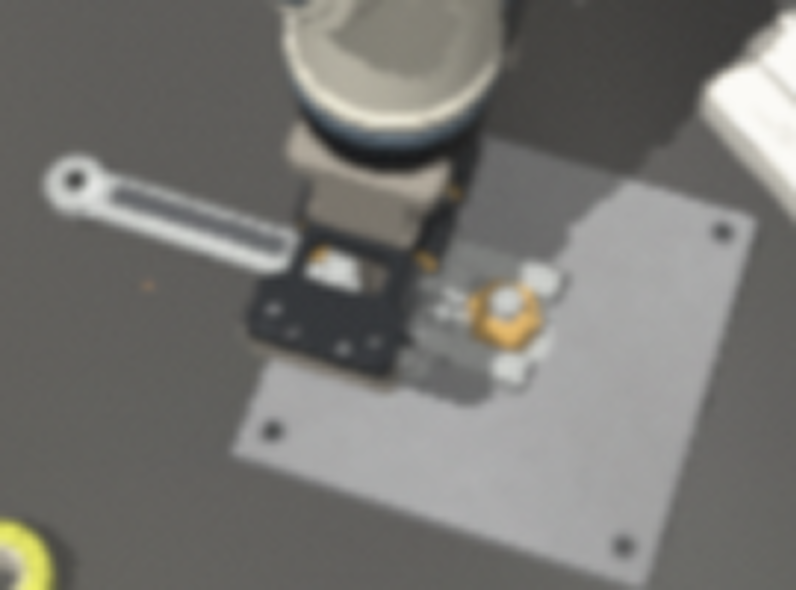

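View pics/top2.png

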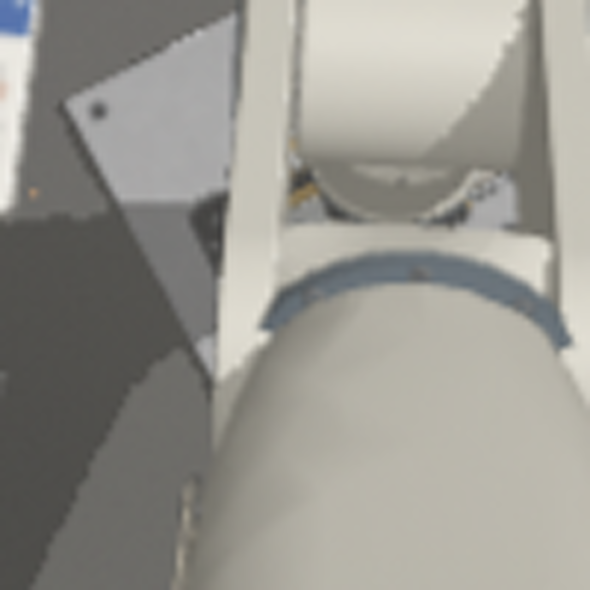

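The gripper hides the worm in both views, so I'll feel for it by force.

Emit:
{"fn": "play_rows", "kwargs": {
  "motion": "255 0 -0.05 0.2 0; 255 0 -0.05 0.4 0; 255 0 -0.05 0.6 0; 255 0 -0.05 0.8 0; 255 0 -0.05 1.0 0"
}}

```text
t: 3.32
tcp_pos: [0.6104, -0.0309, 0.2355]
ee_rot: [[-0.478, 0.878, -0.0], [0.878, 0.478, 0.0], [0.0, -0.0, -1.0]]
force: [-0.1, -0.2, -0.1]
opening: 0.0004
```

Emit:
{"fn": "play_rows", "kwargs": {
  "motion": "255 0 0 0.1 0; 255 0 0 0.2 0; 255 0 0 0.3 0; 255 0 0 0.35 0; 255 0 0 0.35 0"
}}

```text
t: 3.95
tcp_pos: [0.6105, -0.0309, 0.2322]
ee_rot: [[-0.478, 0.878, -0.0], [0.878, 0.478, -0.0], [0.0, -0.0, -1.0]]
force: [-0.1, -0.2, 0.6]
opening: 0.0004
```

Emit:
{"fn": "play_rows", "kwargs": {
  "motion": "255 0 0 0.05 0; 255 0 0 0.1 0; 255 0 0 0.15 0; 255 0 0 0.2 0; 255 0 0 0.2 0"
}}

```text
t: 4.58
tcp_pos: [0.6104, -0.0309, 0.2302]
ee_rot: [[-0.478, 0.878, -0.0], [0.878, 0.478, -0.0], [0.0, -0.0, -1.0]]
force: [1.5, -0.7, -0.2]
opening: 0.0003
```

Emit:
{"fn": "play_rows", "kwargs": {
  "motion": "255 0 0 0.03 0; 255 0 0 0.06 0; 255 0 0 0.09 0; 255 0 0 0.12 0; 255 0 0 0.12 0"
}}

```text
t: 5.2
tcp_pos: [0.6105, -0.0309, 0.2294]
ee_rot: [[-0.478, 0.878, 0.0], [0.878, 0.478, -0.0], [-0.0, 0.0, -1.0]]
force: [-1.6, -0.7, 5.1]
opening: 0.0005
```

Emit:
{"fn": "play_rows", "kwargs": {
  "motion": "255 0 0 0.02 0; 255 0 0 0.04 0; 255 0 0 0.04 0"
}}

```text
t: 5.58
tcp_pos: [0.6105, -0.031, 0.2293]
ee_rot: [[-0.478, 0.878, 0.0], [0.878, 0.478, -0.0], [-0.0, 0.0, -1.0]]
force: [-3.0, -0.4, 8.3]
opening: 0.0004
```

Emit:
{"fn": "play_rows", "kwargs": {
  "motion": "255 0 0 0.03 0; 255 0 0.1 0.03 0; 255 0 0.3 0.03 0; 255 0 0.5 0.03 0; 255 0 0.7 0.03 0"
}}

```text
t: 6.2
tcp_pos: [0.6164, -0.0278, 0.2292]
ee_rot: [[-0.478, 0.878, -0.001], [0.878, 0.478, -0.0], [-0.0, -0.001, -1.0]]
force: [-4.9, -2.6, 12.1]
opening: 0.0001
```

Emit:
{"fn": "play_rows", "kwargs": {
  "motion": "255 0 0.2 0 0; 255 0 0.4 0 0; 255 0 0.4 0 0"
}}

```text
t: 6.58
tcp_pos: [0.62, -0.0258, 0.2292]
ee_rot: [[-0.478, 0.878, -0.0], [0.878, 0.478, -0.0], [-0.0, -0.001, -1.0]]
force: [-4.7, -0.6, 13.0]
opening: 0.0002
```

Emit:
{"fn": "play_rows", "kwargs": {
  "motion": "255 0 0.2 0 0; 255 0 0.4 0 0; 255 0 0.4 0 0"
}}

```text
t: 6.95
tcp_pos: [0.6235, -0.024, 0.2292]
ee_rot: [[-0.478, 0.878, -0.001], [0.878, 0.478, -0.0], [-0.0, -0.001, -1.0]]
force: [-5.0, -1.4, 11.9]
opening: 0.0002
```

Emit:
{"fn": "play_rows", "kwargs": {
  "motion": "255 0 0 -0.4 0; 255 0 -0.6 -0.4 0; 255 0 -1.2 -0.4 0; 255 0 -1.2 -0.3 0; 255 0 -1.2 -0.2 0"
}}

```text
t: 7.58
tcp_pos: [0.6131, -0.0296, 0.2302]
ee_rot: [[-0.478, 0.878, 0.0], [0.878, 0.478, -0.0], [-0.0, 0.0, -1.0]]
force: [0.6, -0.1, 0.1]
opening: 0.0003
```

Emit:
{"fn": "play_rows", "kwargs": {
  "motion": "255 0 0 0.06 0; 255 0 0 0.12 0; 255 0 0 0.17 0; 255 0 0 0.21 0; 255 0 0.1 0.21 0"
}}

```text
t: 8.2
tcp_pos: [0.6139, -0.0291, 0.2292]
ee_rot: [[-0.478, 0.878, -0.0], [0.878, 0.478, -0.0], [-0.0, -0.001, -1.0]]
force: [-4.2, -1.0, 12.9]
opening: 0.0005
```

Good contact; draw stroke 2.

Emit:
{"fn": "play_rows", "kwargs": {
  "motion": "255 0 0.2 0 0; 255 0 0.4 0 0; 255 0 0.6 0 0; 255 0 0.8 0 0; 255 0 1.0 0 0"
}}

```text
t: 8.82
tcp_pos: [0.6228, -0.0246, 0.2292]
ee_rot: [[-0.479, 0.878, -0.0], [0.878, 0.479, -0.001], [-0.001, -0.001, -1.0]]
force: [-5.7, -3.9, 12.6]
opening: 0.0007
```

Emit:
{"fn": "play_rows", "kwargs": {
  "motion": "255 0 0.2 0 0; 255 0 0.4 0 0; 255 0 0.4 0 0"
}}

```text
t: 9.2
tcp_pos: [0.6265, -0.0228, 0.2292]
ee_rot: [[-0.479, 0.878, 0.0], [0.878, 0.479, -0.001], [-0.001, -0.0, -1.0]]
force: [-3.1, -2.9, 10.7]
opening: 0.0003
```

Emit:
{"fn": "play_rows", "kwargs": {
  "motion": "255 0 0 -0.4 0; 255 0 -0.7 -0.4 0; 255 0 -1.3 -0.4 0; 255 0 -1.3 -0.3 0; 255 0 -1.3 -0.2 0"
}}

```text
t: 9.82
tcp_pos: [0.6148, -0.0286, 0.2301]
ee_rot: [[-0.478, 0.878, 0.0], [0.878, 0.478, 0.0], [0.0, 0.0, -1.0]]
force: [0.1, 0.7, -0.1]
opening: 0.0005
```

Emit:
{"fn": "play_rows", "kwargs": {
  "motion": "255 0 0 0.06 0; 255 0 0 0.12 0; 255 0 0 0.17 0; 255 0 0 0.21 0; 255 0 0.1 0.21 0"
}}

```text
t: 10.45
tcp_pos: [0.6157, -0.0281, 0.2292]
ee_rot: [[-0.478, 0.878, -0.0], [0.878, 0.478, -0.0], [-0.0, -0.0, -1.0]]
force: [-5.9, -1.8, 13.1]
opening: 0.0003
```

Emit:
{"fn": "play_rows", "kwargs": {
  "motion": "255 0 0.2 0 0; 255 0 0.4 0 0; 255 0 0.6 0 0; 255 0 0.8 0 0; 255 0 1.0 0 0"
}}

```text
t: 11.08
tcp_pos: [0.6242, -0.0239, 0.2292]
ee_rot: [[-0.479, 0.878, -0.001], [0.878, 0.479, -0.001], [-0.001, -0.002, -1.0]]
force: [-6.8, -6.3, 14.1]
opening: -0.0
```

Emit:
{"fn": "play_rows", "kwargs": {
  "motion": "255 0 0.2 0 0; 255 0 0.4 0 0; 255 0 0.4 0 0"
}}

```text
t: 11.45
tcp_pos: [0.6275, -0.0222, 0.2291]
ee_rot: [[-0.479, 0.878, -0.002], [0.878, 0.479, -0.002], [-0.001, -0.003, -1.0]]
force: [-6.8, -6.2, 13.9]
opening: 0.0007
```

Emit:
{"fn": "play_rows", "kwargs": {
  "motion": "255 0 0 -0.4 0; 255 0 -0.7 -0.4 0; 255 0 -1.4 -0.4 0; 255 0 -1.4 -0.3 0; 255 0 -1.4 -0.2 0"
}}

```text
t: 12.08
tcp_pos: [0.6157, -0.0281, 0.23]
ee_rot: [[-0.478, 0.878, 0.0], [0.878, 0.478, 0.0], [0.0, 0.0, -1.0]]
force: [-0.1, 0.2, 0.8]
opening: 0.0003
```

Emit:
{"fn": "play_rows", "kwargs": {
  "motion": "255 0 0 0.06 0; 255 0 0 0.12 0; 255 0 0 0.17 0; 255 0 0 0.21 0; 255 0 0.1 0.21 0"
}}

```text
t: 12.7
tcp_pos: [0.6163, -0.0278, 0.2292]
ee_rot: [[-0.479, 0.878, -0.001], [0.878, 0.479, -0.001], [0.0, -0.001, -1.0]]
force: [-8.1, -3.3, 16.0]
opening: 0.0005
```

Emit:
{"fn": "play_rows", "kwargs": {
  "motion": "255 0 0.2 0 0; 255 0 0.4 0 0; 255 0 0.6 0 0; 255 0 0.8 0 0; 255 0 1.0 0 0"
}}

```text
t: 13.32
tcp_pos: [0.6238, -0.024, 0.229]
ee_rot: [[-0.479, 0.878, -0.005], [0.878, 0.479, -0.002], [0.0, -0.006, -1.0]]
force: [-14.8, -10.2, 21.4]
opening: 0.0003
```

Emit:
{"fn": "play_rows", "kwargs": {
  "motion": "255 0 0.2 0 0; 255 0 0.4 0 0; 255 0 0.4 0 0"
}}

```text
t: 13.7
tcp_pos: [0.6269, -0.0224, 0.229]
ee_rot: [[-0.479, 0.878, -0.006], [0.878, 0.479, -0.003], [0.001, -0.007, -1.0]]
force: [-14.7, -11.2, 22.8]
opening: 0.0004
```

Emit:
{"fn": "play_rows", "kwargs": {
  "motion": "255 0 0 -0.4 0; 255 0 -0.2 -1 0; 255 0 -0.2 -3 0; 255 0 -0.2 -5 0; 255 0 -0.2 -5 0"
}}

```text
t: 14.32
tcp_pos: [0.6281, -0.0218, 0.2807]
ee_rot: [[-0.478, 0.878, 0.004], [0.878, 0.478, -0.0], [-0.002, 0.004, -1.0]]
force: [-0.0, 0.0, 0.6]
opening: 0.0005
```

```bash
python3 -c "
from h import *
shift([.5245,-.1088,.28],118.5)"
```

```text
t 14.32 tcp [ 0.6281 -0.0218  0.2807] yaw 118.57 F [-0.02  0.02  0.56] shift cm [ -2.69 -13.26   0.02] turn 0.1
```

Emit:
{"fn": "play_rows", "kwargs": {
  "motion": "255 -1.2 -4 0 0; 255 -2.5 -8 0 0; 255 -2.7 -12 0 0; 255 -2.7 -13.3 0 0; 255 -2.7 -13.3 0 0"
}}

```text
t: 14.95
tcp_pos: [0.5233, -0.1093, 0.2781]
ee_rot: [[-0.477, 0.879, 0.0], [0.879, 0.477, 0.0], [-0.0, 0.0, -1.0]]
force: [0.2, 0.0, 0.4]
opening: 0.0003
```

```bash
python3 - <<'E'
from h import *
for n in('top','side'):
    im=env.snapshot(n)[:,:,::-1]
    cv2.imwrite(f'pics/{n}3f.png',im)
    a=im[145:260,270:370] if n=='top' else im[180:275,260:395]
    f=5.2 if n=='top' else 5.9
    cv2.imwrite(f'pics/{n}3.png',cv2.resize(a,None,fx=f,fy=f,interpolation=2))
shift([.5245,-.1088,.202],118.5)
E
```

```text
t 15.05 tcp [ 0.5243 -0.1088  0.2782] yaw 118.58 F [0.62 0.41 0.05] shift cm [-0.    0.    7.62] turn 0.1
```

View pics/side3.png

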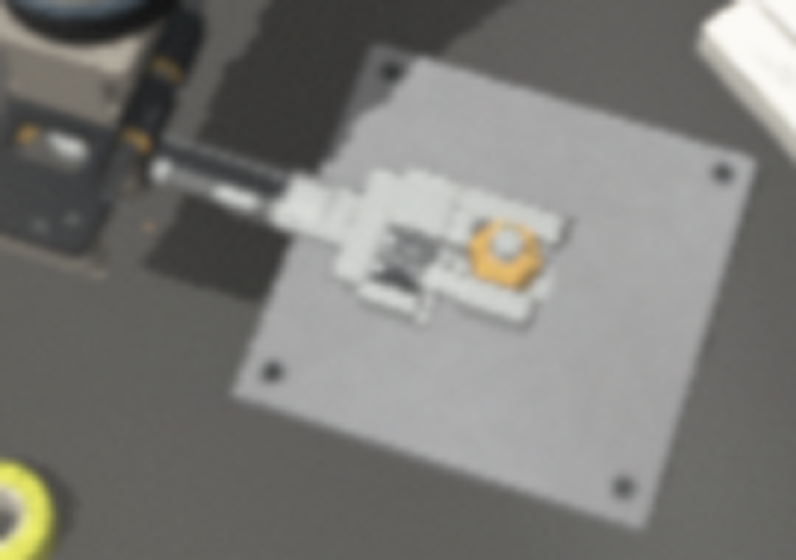

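View pics/top3.png

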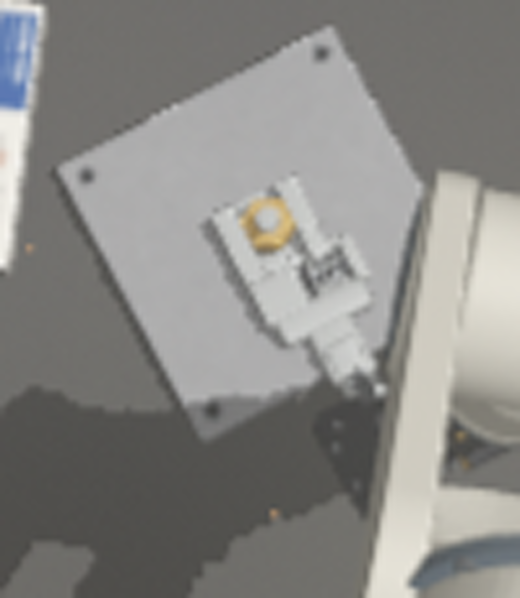

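```bash
python3 - <<'E'
import cv2,numpy as np
for n,sl in(('top',(slice(175,210),slice(305,345))),('side',(slice(205,240),slice(315,360)))):
    r=[cv2.resize(cv2.imread(f'pics/{n}{k}.png')[sl],None,fx=9,fy=9,interpolation=0) for k in('0','3f')]
    cv2.imwrite(f'pics/cmp_{n}.png',np.hstack([r[0][:, :400],r[1][:, :400]]))
E
```

```text
(no output)
```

View pics/cmp_top.png

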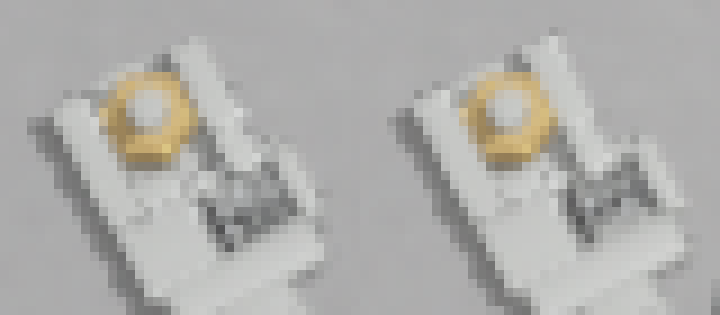

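View pics/cmp_side.png

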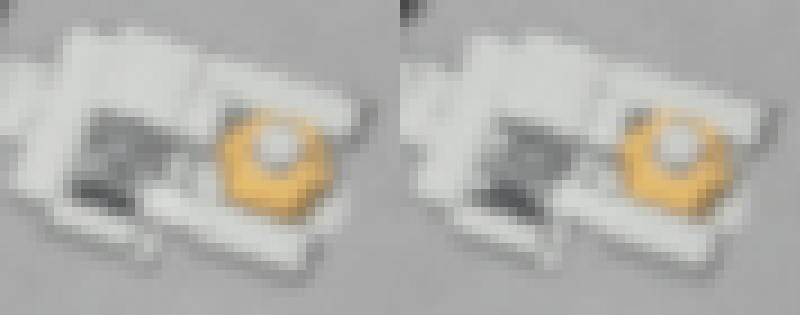

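Emit:
{"fn": "play_rows", "kwargs": {
  "motion": "255 0 0 2.5 0; 255 0 0 5 0; 255 0 0 6.8 0; 255 0 0 7.6 0; 255 0 0 7.6 0"
}}

```text
t: 15.68
tcp_pos: [0.5235, -0.109, 0.2017]
ee_rot: [[-0.478, 0.878, -0.001], [0.878, 0.478, 0.0], [0.0, -0.0, -1.0]]
force: [0.2, -0.3, -0.2]
opening: 0.0003
```

Emit:
{"fn": "play_rows", "kwargs": {
  "motion": "255 0.15 0 0 0; 255 0.3 0 0 0; 255 0.45 0 0 0; 255 0.6 0 0 0; 255 0.75 0 0 0"
}}

```text
t: 16.3
tcp_pos: [0.5196, -0.1025, 0.2021]
ee_rot: [[-0.478, 0.878, 0.0], [0.878, 0.478, -0.0], [-0.0, 0.0, -1.0]]
force: [0.3, 0.4, 0.6]
opening: 0.0004
```

Emit:
{"fn": "play_rows", "kwargs": {
  "motion": "255 0.1 0 0 0; 255 0.2 0 0 0; 255 0.3 0 0 0; 255 0.4 0 0 0; 255 0.5 0 0 0"
}}

```text
t: 16.92
tcp_pos: [0.5172, -0.0981, 0.202]
ee_rot: [[-0.478, 0.878, -0.0], [0.878, 0.478, 0.0], [0.0, -0.0, -1.0]]
force: [-0.3, -0.4, 0.3]
opening: 0.0
```

Emit:
{"fn": "play_rows", "kwargs": {
  "motion": "255 0.1 0 0 0; 255 0.2 0 0 0; 255 0.3 0 0 0; 255 0.4 0 0 0; 255 0.5 0 0 0"
}}

```text
t: 17.55
tcp_pos: [0.515, -0.094, 0.2021]
ee_rot: [[-0.478, 0.878, 0.0], [0.878, 0.478, -0.0], [-0.001, 0.0, -1.0]]
force: [0.3, -3.4, -0.4]
opening: 0.0001
```

Emit:
{"fn": "play_rows", "kwargs": {
  "motion": "255 0.1 0 0 0; 255 0.2 0 0 0; 255 0.3 0 0 0; 255 0.4 0 0 0; 255 0.5 0 0 0"
}}

```text
t: 18.18
tcp_pos: [0.5125, -0.0893, 0.202]
ee_rot: [[-0.478, 0.878, 0.0], [0.878, 0.478, -0.0], [-0.0, 0.0, -1.0]]
force: [0.0, -3.3, -0.2]
opening: 0.0004
```

```bash
cat >> h.py <<'E'
C=np.array([.6495,.0068]);c0=np.array([.5155,-.095])
def plan(ths):
    s=env.sense();R=np.array(s['ee_rot']);yaw=np.degrees(np.arctan2(R[1,0],R[0,0]))
    v=s['tcp_pos'][:2]-C;v0=c0-C
    th=np.degrees(np.arctan2(v0[1],v0[0])-np.arctan2(v[1],v[0]))
    print('t',s['t'],'r',np.linalg.norm(v)*1e3,'theta',th,'yaw',yaw,'F',np.round(s['force'],1))
    for a in ths:
        q=np.radians(a);M=np.array([[np.cos(q),np.sin(q)],[-np.sin(q),np.cos(q)]])
        p=C+M@v0;d=R.T@(np.r_[p,.202]-s['tcp_pos'])*100
        print(a,np.round(d,2),'turn',round(yaw-(118.5-a),1))
E
python3 -c "
from h import *
plan([2,4,6,8,10,12,14,16,18,20,22])"
```

```text
t 18.175 r 167.38590408608368 theta 2.1767320438682414 yaw 118.57406098008052 F [ 0.  -3.3 -0.2]
2 [-0.06 -0.08  0.  ] turn 2.1
4 [ 0.52 -0.14  0.  ] turn 4.1
6 [ 1.11 -0.18  0.  ] turn 6.1
8 [ 1.7 -0.2  0. ] turn 8.1
10 [ 2.28 -0.19  0.  ] turn 10.1
12 [ 2.87 -0.17  0.  ] turn 12.1
14 [ 3.46 -0.12  0.  ] turn 14.1
16 [ 4.04 -0.06  0.  ] turn 16.1
18 [4.62 0.03 0.  ] turn 18.1
20 [5.2  0.13 0.  ] turn 20.1
22 [5.77 0.26 0.  ] turn 22.1
```

Emit:
{"fn": "play_rows", "kwargs": {
  "motion": "255 0.2 -0.1 0 1.5; 255 0.45 -0.14 0 3; 255 0.7 -0.16 0 4.5; 255 0.95 -0.18 0 5.5; 255 1.2 -0.19 0 6.4"
}}

```text
t: 18.8
tcp_pos: [0.505, -0.0796, 0.202]
ee_rot: [[-0.376, 0.926, 0.0], [0.926, 0.376, -0.0], [-0.0, 0.0, -1.0]]
force: [1.6, -2.7, -0.2]
opening: 0.0004
```

```bash
python3 -c "
from h import *
plan([6,8,10,12,14,16,18])"
```

```text
t 18.8 r 168.34652439956224 theta 6.3419433656581035 yaw 112.10800172311637 F [ 1.6 -2.7 -0.2]
6 [-0.1   0.02  0.  ] turn -0.4
8 [ 0.48 -0.06  0.  ] turn 1.6
10 [ 1.07 -0.12  0.  ] turn 3.6
12 [ 1.65 -0.17  0.  ] turn 5.6
14 [ 2.24 -0.19  0.  ] turn 7.6
16 [ 2.83 -0.19  0.  ] turn 9.6
18 [ 3.41 -0.17  0.  ] turn 11.6
```

Emit:
{"fn": "play_rows", "kwargs": {
  "motion": "255 0.33 -0.04 0 1.1; 255 0.66 -0.08 0 2.2; 255 1 -0.11 0 3.4; 255 1.33 -0.14 0 4.5; 255 1.65 -0.17 0 5.6"
}}

```text
t: 19.42
tcp_pos: [0.4971, -0.0649, 0.202]
ee_rot: [[-0.284, 0.959, -0.0], [0.959, 0.284, -0.0], [0.0, -0.0, -1.0]]
force: [1.0, -2.7, 1.3]
opening: 0.0004
```

Emit:
{"fn": "play_rows", "kwargs": {
  "motion": "255 0.33 -0.04 0 1.1; 255 0.66 -0.07 0 2.2; 255 1 -0.09 0 3.4; 255 1.33 -0.1 0 4.5; 255 1.65 -0.1 0 5.6"
}}

```text
t: 20.05
tcp_pos: [0.4913, -0.0493, 0.2019]
ee_rot: [[-0.189, 0.982, -0.001], [0.982, 0.189, 0.0], [0.0, -0.001, -1.0]]
force: [-0.4, -3.0, 0.0]
opening: 0.0004
```

```bash
python3 -c "
from h import *
plan([16,18,20,22,24,26])"
```

```text
t 20.05 r 167.8274991817049 theta 17.677829586926876 yaw 100.89485626719474 F [-0.4 -3.   0. ]
16 [-0.49  0.04 -0.01] turn -1.6
18 [ 0.09 -0.06 -0.01] turn 0.4
20 [ 0.67 -0.13 -0.01] turn 2.4
22 [ 1.25 -0.19 -0.01] turn 4.4
24 [ 1.84 -0.22 -0.01] turn 6.4
26 [ 2.43 -0.24 -0.01] turn 8.4
```

Emit:
{"fn": "play_rows", "kwargs": {
  "motion": "255 0.33 -0.06 0 1.1; 255 0.66 -0.11 0 2.2; 255 1 -0.15 0 3.4; 255 1.33 -0.18 0 4.5; 255 1.65 -0.2 0 5.6"
}}

```text
t: 20.68
tcp_pos: [0.4864, -0.0336, 0.202]
ee_rot: [[-0.092, 0.996, -0.0], [0.996, 0.092, 0.0], [0.0, -0.0, -1.0]]
force: [-1.3, -3.2, -0.3]
opening: 0.0005
```

Emit:
{"fn": "play_rows", "kwargs": {
  "motion": "255 0.33 -0.05 0 1.1; 255 0.66 -0.09 0 2.2; 255 0.95 -0.12 0 3.2; 255 1.2 -0.13 0 4.1; 255 1.4 -0.14 0 4.9"
}}

```text
t: 21.3
tcp_pos: [0.4838, -0.0198, 0.202]
ee_rot: [[-0.007, 1.0, -0.0], [1.0, 0.007, -0.0], [-0.0, -0.0, -1.0]]
force: [-0.6, -2.3, 0.5]
opening: 0.0005
```

```bash
python3 -c "
from h import *
plan([28,29,30,31,32,33,34,35])"
```

```text
t 21.3 r 167.86608636928568 theta 28.096170494159605 yaw 90.42051843348854 F [-0.6 -2.3  0.5]
28 [-0.03 -0.04 -0.  ] turn -0.1
29 [ 0.26 -0.08 -0.  ] turn 0.9
30 [ 0.55 -0.12 -0.  ] turn 1.9
31 [ 0.84 -0.15 -0.  ] turn 2.9
32 [ 1.13 -0.18 -0.  ] turn 3.9
33 [ 1.42 -0.2  -0.  ] turn 4.9
34 [ 1.72 -0.22 -0.  ] turn 5.9
35 [ 2.01 -0.23 -0.  ] turn 6.9
```

Emit:
{"fn": "play_rows", "kwargs": {
  "motion": "255 0.2 -0.06 0 0.8; 255 0.4 -0.1 0 1.5; 255 0.6 -0.12 0 2.2; 255 0.75 -0.14 0 2.7; 255 0.9 -0.15 0 3.2"
}}

```text
t: 21.92
tcp_pos: [0.4823, -0.0109, 0.202]
ee_rot: [[0.048, 0.999, 0.0], [0.999, -0.048, -0.0], [0.0, 0.0, -1.0]]
force: [0.6, -3.4, 0.8]
opening: 0.0003
```

Emit:
{"fn": "play_rows", "kwargs": {
  "motion": "255 0.06 0 0 0.3; 255 0.12 -0.01 0 0.5; 255 0.18 -0.01 0 0.7; 255 0.24 -0.01 0 0.9; 255 0.3 -0.01 0 1.1"
}}

```text
t: 22.55
tcp_pos: [0.4821, -0.008, 0.202]
ee_rot: [[0.067, 0.998, -0.0], [0.998, -0.067, -0.0], [-0.0, -0.0, -1.0]]
force: [-1.5, -3.3, 0.4]
opening: 0.0004
```

Emit:
{"fn": "play_rows", "kwargs": {
  "motion": "255 0.05 0 0 0.2; 255 0.1 0 0 0.4; 255 0.15 0 0 0.6; 255 0.2 0 0 0.8"
}}

```text
t: 23.05
tcp_pos: [0.4824, -0.006, 0.202]
ee_rot: [[0.081, 0.997, -0.0], [0.997, -0.081, -0.0], [-0.0, -0.0, -1.0]]
force: [-1.0, -3.7, 0.2]
opening: 0.0
```

```bash
python3 -c "
from h import *
plan([33,34,35,36])"
```

```text
t 23.05 r 167.59959796125978 theta 32.8607169219369 yaw 85.35996632348103 F [-1.  -3.7  0.2]
33 [ 0.03 -0.07 -0.  ] turn -0.1
34 [ 0.32 -0.12 -0.  ] turn 0.9
35 [ 0.61 -0.15 -0.  ] turn 1.9
36 [ 0.9  -0.19 -0.  ] turn 2.9
```

Emit:
{"fn": "play_rows", "kwargs": {
  "motion": "255 0.03 0 0 0.1; 255 0.06 0 0 0.2; 255 0.09 0 0 0.3; 255 0.12 0 0 0.4"
}}

```text
t: 23.55
tcp_pos: [0.4825, -0.0048, 0.202]
ee_rot: [[0.088, 0.996, -0.0], [0.996, -0.088, -0.0], [-0.0, -0.0, -1.0]]
force: [-2.0, -3.5, 0.0]
opening: 0.0005
```

Emit:
{"fn": "play_rows", "kwargs": {
  "motion": "255 0.03 0 0 0.1; 255 0.06 0 0 0.2; 255 0.09 0 0 0.3"
}}

```text
t: 23.92
tcp_pos: [0.4826, -0.0039, 0.202]
ee_rot: [[0.093, 0.996, 0.0], [0.996, -0.093, 0.0], [0.0, 0.0, -1.0]]
force: [-1.8, -2.7, 0.5]
opening: 0.0005
```

Emit:
{"fn": "play_rows", "kwargs": {
  "motion": "255 0.02 0 0 0.1; 255 0.04 0 0 0.1; 255 0.06 0 0 0.2"
}}

```text
t: 24.3
tcp_pos: [0.4827, -0.0033, 0.202]
ee_rot: [[0.097, 0.995, 0.0], [0.995, -0.097, 0.0], [0.0, 0.0, -1.0]]
force: [-0.6, -2.9, -0.4]
opening: 0.0003
```

Emit:
{"fn": "play_rows", "kwargs": {
  "motion": "255 0.02 0 0 0.1; 255 0.04 0 0 0.1; 255 0.06 0 0 0.2"
}}

```text
t: 24.68
tcp_pos: [0.4827, -0.0027, 0.202]
ee_rot: [[0.1, 0.995, 0.0], [0.995, -0.1, -0.0], [-0.0, 0.0, -1.0]]
force: [-1.7, -3.0, 1.1]
opening: 0.0006
```

Emit:
{"fn": "play_rows", "kwargs": {
  "motion": "255 0.02 0 0 0.1; 255 0.04 0 0 0.1; 255 0.06 0 0 0.2"
}}

```text
t: 25.05
tcp_pos: [0.4828, -0.0021, 0.202]
ee_rot: [[0.103, 0.995, 0.0], [0.995, -0.103, -0.0], [-0.0, 0.0, -1.0]]
force: [-1.5, -2.7, 0.2]
opening: 0.0006
```

```bash
python3 -c "
from h import *
plan([34,35,36])"
```

```text
t 25.05 r 166.97452471968754 theta 34.16637122730523 yaw 84.06556526775934 F [-1.5 -2.7  0.2]
34 [-0.07 -0.12 -0.  ] turn -0.4
35 [ 0.22 -0.17 -0.  ] turn 0.6
36 [ 0.51 -0.2  -0.  ] turn 1.6
```

Emit:
{"fn": "play_rows", "kwargs": {
  "motion": "255 0.02 0 0 0.1; 255 0.04 -0.01 0 0.1; 255 0.06 -0.01 0 0.2"
}}

```text
t: 25.42
tcp_pos: [0.4827, -0.0015, 0.202]
ee_rot: [[0.107, 0.994, 0.0], [0.994, -0.107, 0.0], [0.0, 0.0, -1.0]]
force: [-1.7, -3.0, 0.2]
opening: 0.0005
```

Emit:
{"fn": "play_rows", "kwargs": {
  "motion": "255 0.02 0 0 0.1; 255 0.04 -0.01 0 0.1; 255 0.06 -0.01 0 0.2"
}}

```text
t: 25.8
tcp_pos: [0.4827, -0.0009, 0.202]
ee_rot: [[0.11, 0.994, 0.0], [0.994, -0.11, -0.0], [-0.0, 0.0, -1.0]]
force: [-1.2, -3.3, 0.2]
opening: 0.0007
```

Emit:
{"fn": "play_rows", "kwargs": {
  "motion": "255 0.02 0 0 0.1; 255 0.04 -0.01 0 0.1; 255 0.06 -0.01 0 0.2"
}}

```text
t: 26.18
tcp_pos: [0.4827, -0.0003, 0.202]
ee_rot: [[0.114, 0.994, 0.0], [0.994, -0.114, -0.0], [-0.0, 0.0, -1.0]]
force: [-1.5, -4.1, 0.3]
opening: 0.0001
```

Emit:
{"fn": "play_rows", "kwargs": {
  "motion": "255 0.01 0 0 0; 255 0.02 0 0 0; 255 0.02 0 0 0"
}}

```text
t: 26.55
tcp_pos: [0.4826, -0.0001, 0.202]
ee_rot: [[0.114, 0.994, -0.0], [0.994, -0.114, -0.0], [-0.0, -0.0, -1.0]]
force: [-2.0, -4.7, 0.5]
opening: 0.0001
```

Emit:
{"fn": "play_rows", "kwargs": {
  "motion": "255 0.01 0 0 0; 255 0.02 0 0 0; 255 0.02 0 0 0"
}}

```text
t: 26.92
tcp_pos: [0.4827, 0.0001, 0.202]
ee_rot: [[0.114, 0.994, -0.0], [0.994, -0.114, -0.0], [-0.0, -0.0, -1.0]]
force: [-1.7, -5.4, 0.1]
opening: 0.0005
```

Resistance has risen clearly at the expected angle, so this is the stop. Backing off now.

Emit:
{"fn": "play_rows", "kwargs": {
  "motion": "255 -0.1 0 0 0; 255 -0.4 0 0 0; 255 -1 0 0 0; 255 -2 0 0 0; 255 -3 0 0 0"
}}

```text
t: 27.55
tcp_pos: [0.4792, -0.0305, 0.202]
ee_rot: [[0.114, 0.993, 0.0], [0.993, -0.114, 0.0], [0.0, 0.0, -1.0]]
force: [-0.9, -0.2, -0.0]
opening: 0.0002
```

Emit:
{"fn": "play_rows", "kwargs": {
  "motion": "255 -1 0 -4 0; 255 -1 0 -9 0; 255 -5 0 -14 0; 255 -10 0 -16 0; 255 -16 0 -16 0"
}}

```text
t: 28.18
tcp_pos: [0.4612, -0.1905, 0.3644]
ee_rot: [[0.113, 0.994, 0.004], [0.994, -0.113, -0.002], [-0.001, 0.005, -1.0]]
force: [1.5, 0.1, -0.1]
opening: 0.0002
```

Emit:
{"fn": "play_rows", "kwargs": {
  "motion": "255 -5 0 0 0; 255 -10 0 0 0; 255 -15 0 0 0; 255 -18 0 0 0; 255 -18 0 0 0"
}}

```text
t: 28.8
tcp_pos: [0.4397, -0.3696, 0.3618]
ee_rot: [[0.117, 0.993, -0.0], [0.993, -0.117, -0.0], [-0.0, 0.0, -1.0]]
force: [-0.1, 0.5, 0.1]
opening: 0.0004
```

```bash
python3 - <<'E'
from h import *
for n in('top','side'):
    im=env.snapshot(n)[:,:,::-1]
    cv2.imwrite(f'pics/{n}4f.png',im)
    a=im[145:260,270:370] if n=='top' else im[180:275,260:395]
    f=5.2 if n=='top' else 5.9
    cv2.imwrite(f'pics/{n}4.png',cv2.resize(a,None,fx=f,fy=f,interpolation=2))
print(env.sense()['t'])
E
```

```text
28.9
```

View pics/side4.png

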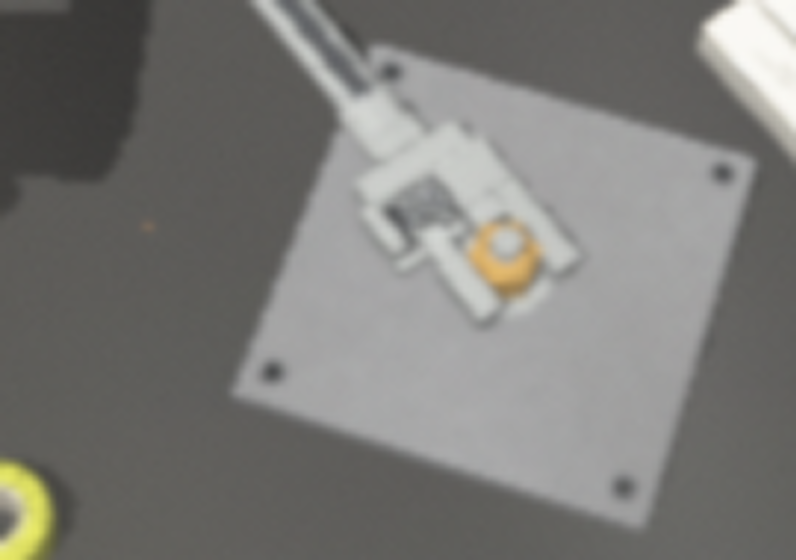

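View pics/top4.png

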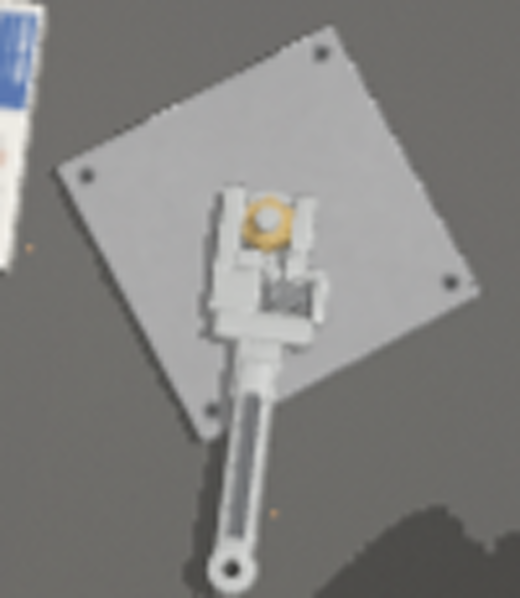

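View pics/top4f.png

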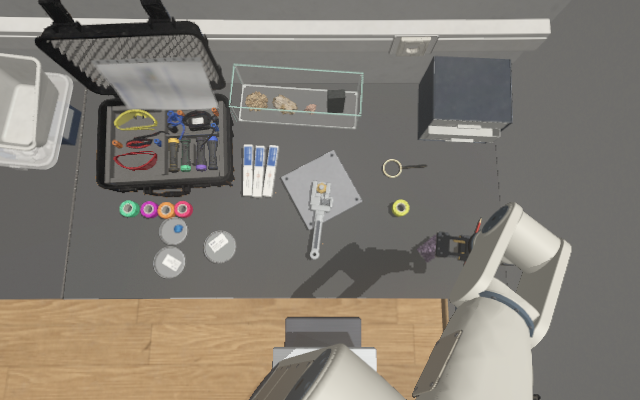

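```bash
python3 - <<'E'
from h import *
T=lambda p:np.array(p)/5.2+[270,145]
def ax(name,hole):  # refine slot axis by moments of dark slot
    pass
# hole centre by dark blob centroid near guess; handle direction from bright handle mask via PCA
for n,f,g in(('top','0',(354.6,246.9)),('top','4f',(314.6,254.6)),('side','0',(272.7,200.7))):
    im=cv2.cvtColor(cv2.imread(f'pics/{n}{f}.png'),cv2.COLOR_BGR2GRAY).astype(float)
    u0,v0=map(int,map(round,g));w=im[v0-2:v0+3,u0-2:u0+3];W=np.clip(190-w,0,None);V,U=np.mgrid[v0-2:v0+3,u0-2:u0+3]
    h=np.array([(U*W).sum(),(V*W).sum()])/W.sum()
    P=onz(n,[h],.033)[0];St=onz(n,[T((270,217)) if n=='top' else np.array([507,240])/5.9+[260,180]],.05)[0]
    d=St-P;print(n,f,h,P[:2],'r',np.hypot(*d[:2]),'ang',np.degrees(np.arctan2(d[1],d[0])))
sl=(slice(175,210),slice(300,340))
r=[cv2.resize(cv2.imread(f'pics/top{k}.png')[sl],None,fx=9,fy=9,interpolation=2) for k in('0','4f')]
cv2.imwrite('pics/cmp4t.png',np.hstack(r))
sl=(slice(200,240),slice(315,360))
r=[cv2.resize(cv2.imread(f'pics/side{k}.png')[sl],None,fx=8.8,fy=8.8,interpolation=2) for k in('0','4f')]
cv2.imwrite('pics/cmp4s.png',np.hstack(r))
E
```

```text
top 0 [354.07620164 246.5123095 ] [ 0.45928262 -0.09620821] r 0.21480636817364787 ang 28.198066002800875
top 4f [314.156708   254.09019166] [0.43547753 0.02975479] r 0.21451746475312822 ang -6.547963860284992
side 0 [272.30365854 200.12439024] [ 0.4582867  -0.09570045] r 0.21863196015270386 ang 28.351145905450895
```

View pics/cmp4t.png

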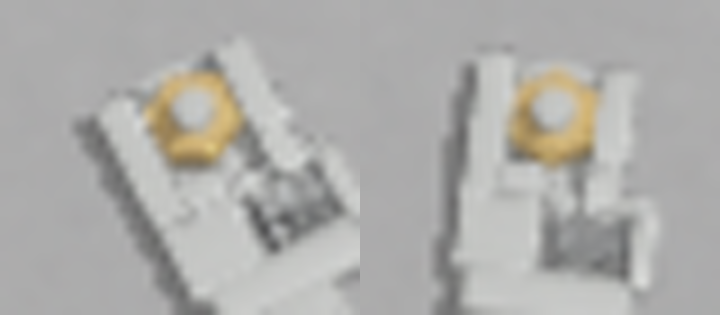

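View pics/cmp4s.png

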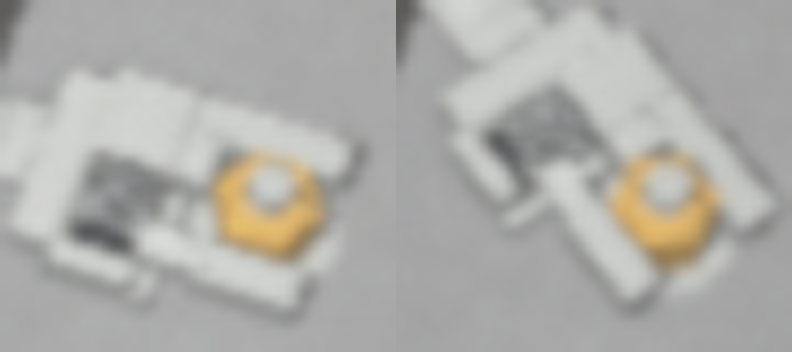

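The wrench has turned 34.75° (0.606 rad), and the jaw looks flush on the nut. The push peaked at about 5 N, so I'll do one light check stroke on the worm to confirm it is still snug.

```bash
python3 - <<'E'
from h import *
print(onz('top',np.array([[289,293]])/5.2+[270,145],.039),onz('side',np.array([[425,205]])/5.9+[260,180],.039))
shift([.600,-.002,.362],83.6)
E
```

```text
[[ 0.60302712 -0.0064627   0.039     ]] [[ 0.60831465 -0.00368167  0.039     ]]
t 28.9 tcp [ 0.4401 -0.3674  0.3617] yaw 83.4 F [-0.41  0.61  0.07] shift cm [ 3.814e+01  1.169e+01 -1.000e-02] turn -0.2
```

Emit:
{"fn": "play_rows", "kwargs": {
  "motion": "255 5 1.5 0 0; 255 10.5 3.2 0 0; 255 16 5 0 0; 255 21.5 6.8 0 0; 255 27 8.5 0 0"
}}

```text
t: 29.52
tcp_pos: [0.5558, -0.1058, 0.3622]
ee_rot: [[0.112, 0.994, 0.0], [0.994, -0.112, 0.0], [0.0, 0.0, -1.0]]
force: [0.9, -0.6, -0.5]
opening: 0.0007
```

Emit:
{"fn": "play_rows", "kwargs": {
  "motion": "255 5 1.5 1 0; 255 9 2.8 4 0; 255 10.7 3.3 8 0; 255 10.9 3.4 10.5 0; 255 10.9 3.4 10.8 0"
}}

```text
t: 30.15
tcp_pos: [0.6007, -0.0031, 0.2524]
ee_rot: [[0.112, 0.994, -0.004], [0.994, -0.112, 0.0], [-0.0, -0.004, -1.0]]
force: [-0.8, 0.1, 0.2]
opening: 0.0007
```

```bash
python3 - <<'E'
from h import *
shift([.601,-.0045,.232],83.6)
E
```

```text
t 30.15 tcp [ 0.6007 -0.0031  0.2524] yaw 83.58 F [-0.8   0.14  0.19] shift cm [-0.14  0.05  2.04] turn -0.0
```

Emit:
{"fn": "play_rows", "kwargs": {
  "motion": "255 -0.14 0.05 0.6 0; 255 -0.14 0.05 1.2 0; 255 -0.14 0.05 1.5 0; 255 -0.14 0.05 1.7 0; 255 -0.14 0.05 1.7 0"
}}

```text
t: 30.78
tcp_pos: [0.6023, -0.006, 0.237]
ee_rot: [[0.114, 0.993, 0.0], [0.993, -0.114, -0.0], [0.0, 0.0, -1.0]]
force: [-0.7, -0.6, -0.7]
opening: 0.0009
```

```bash
python3 - <<'E'
from h import *
shift([.601,-.0045,.2292],83.6)
E
```

```text
t 30.77 tcp [ 0.6023 -0.006   0.237 ] yaw 83.46 F [-0.73 -0.61 -0.69] shift cm [ 0.14 -0.15  0.78] turn -0.1
```

Contact is expected at about 0.2294.

Emit:
{"fn": "play_rows", "kwargs": {
  "motion": "255 0.1 -0.1 0.12 0; 255 0.1 -0.1 0.24 0; 255 0.1 -0.1 0.36 0; 255 0.1 -0.1 0.48 0; 255 0.1 -0.1 0.58 0"
}}

```text
t: 31.4
tcp_pos: [0.6014, -0.0048, 0.2311]
ee_rot: [[0.114, 0.994, -0.0], [0.994, -0.114, -0.0], [-0.0, -0.0, -1.0]]
force: [-0.5, 0.4, 0.2]
opening: 0.0003
```

Emit:
{"fn": "play_rows", "kwargs": {
  "motion": "255 0 0 0.05 0; 255 0 0 0.1 0; 255 0 0 0.15 0; 255 0 0 0.2 0; 255 0 0 0.22 0"
}}

```text
t: 32.02
tcp_pos: [0.6015, -0.0048, 0.2294]
ee_rot: [[0.114, 0.994, 0.0], [0.994, -0.114, -0.0], [-0.0, 0.0, -1.0]]
force: [-2.1, -0.2, 6.4]
opening: 0.0002
```

Emit:
{"fn": "play_rows", "kwargs": {
  "motion": "255 0 0.02 0.03 0; 255 0 0.1 0.05 0; 255 0 0.2 0.05 0; 255 0 0.3 0.05 0; 255 0 0.4 0.05 0"
}}

```text
t: 32.65
tcp_pos: [0.6039, -0.0051, 0.2291]
ee_rot: [[0.114, 0.993, -0.005], [0.993, -0.114, 0.0], [-0.0, -0.005, -1.0]]
force: [-12.0, 0.5, 17.7]
opening: 0.0004
```

Emit:
{"fn": "play_rows", "kwargs": {
  "motion": "255 0 0.1 0 0; 255 0 0.2 0 0; 255 0 0.3 0 0; 255 0 0.4 0 0"
}}

```text
t: 33.15
tcp_pos: [0.6073, -0.0056, 0.2291]
ee_rot: [[0.114, 0.993, -0.007], [0.994, -0.114, 0.0], [-0.0, -0.007, -1.0]]
force: [-13.1, 0.8, 19.8]
opening: 0.0002
```

The drag is 12–13 N with the tip slipping, against 5 N when the worm rolls, so it's snug. Lifting away.

Emit:
{"fn": "play_rows", "kwargs": {
  "motion": "255 0 0 -0.4 0; 255 0 0 -2 0; 255 0 0 -6 0; 255 -3 0 -11 0; 255 -8 0 -13 0"
}}

```text
t: 33.78
tcp_pos: [0.6013, -0.0852, 0.3627]
ee_rot: [[0.111, 0.994, 0.006], [0.994, -0.111, -0.001], [0.0, 0.006, -1.0]]
force: [0.6, -0.9, -0.7]
opening: 0.0004
```

Emit:
{"fn": "play_rows", "kwargs": {
  "motion": "255 -6 -2 0 0; 255 -12 -4 0 0; 255 -18 -6 0 0; 255 -24 -8 0 0; 255 -28 -9 0 0"
}}

```text
t: 34.4
tcp_pos: [0.4778, -0.3555, 0.3597]
ee_rot: [[0.115, 0.993, 0.001], [0.993, -0.115, -0.001], [-0.001, 0.001, -1.0]]
force: [0.3, 0.2, 0.1]
opening: 0.0004
```

Emit:
{"fn": "play_rows", "kwargs": {
  "motion": "255 0 0 0 0; 255 0 0 0 0; 255 0 0 0 0"
}}

```text
t: 34.78
tcp_pos: [0.4795, -0.3521, 0.3588]
ee_rot: [[0.112, 0.994, 0.0], [0.994, -0.112, 0.0], [0.0, 0.0, -1.0]]
force: [0.2, 0.3, -0.4]
opening: 0.0004
```

```bash
python3 - <<'E'
from h import *
im=env.snapshot('top')[:,:,::-1]
im2=env.snapshot('side')[:,:,::-1]
cv2.imwrite('pics/top5f.png',im);cv2.imwrite('pics/side5f.png',im2)
cv2.imwrite('pics/top5.png',cv2.resize(im[145:260,270:370],None,fx=5.2,fy=5.2,interpolation=2))
g=cv2.cvtColor(im,cv2.COLOR_BGR2GRAY).astype(float)
u0,v0=315,255;w=g[v0-2:v0+3,u0-2:u0+3];W=np.clip(190-w,0,None);V,U=np.mgrid[v0-2:v0+3,u0-2:u0+3]
h=np.array([(U*W).sum(),(V*W).sum()])/W.sum();P=onz('top',[h],.033)[0]
d=np.array([.6486,.0053])-P[:2];print(h,np.degrees(np.arctan2(d[1],d[0])),env.sense()['t'])
# bystanders: change against the first picture
for n,b in(('top',im),('side',im2)):
    D=cv2.absdiff(cv2.imread(f'pics/{n}0.png'),np.ascontiguousarray(b)).max(2)>60
    print(n,D.sum())
E
```

```text
[314.1858217 254.1160043] -6.518971617341851 34.875
top 21632
side 22355
```

View pics/top5.png

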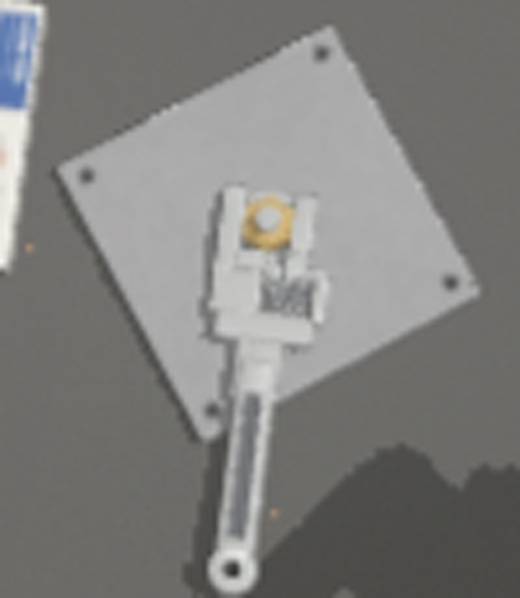

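View pics/side5f.png

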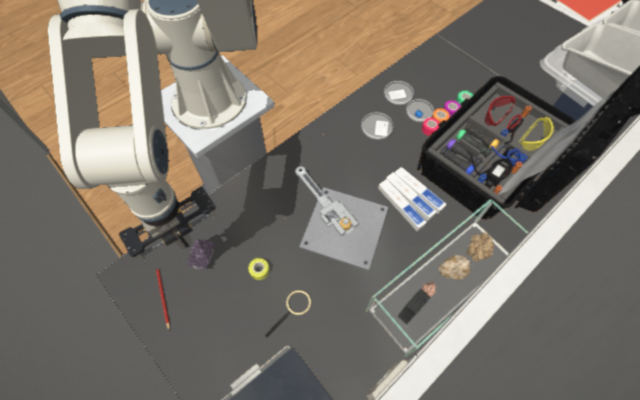

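```bash
python3 -c "
from cell import env
print(env.finish_job())"
```

```text
the job is handed in; nothing more can be done
None
```

The jaw is snug, the nut is turned up against its stop, and the wrench is left lying on it. I handed the job in at about 35 s.

- **Worm:** I drew a closed fingertip over the worm in four strokes, pressing about 8–14 N for the first three. On the fourth, the jaw came up snug and the tip slipped. The press there rose to about 23 N with 18 N of drag, about 29 N in all. That is above the light 6–15 N range but under the 35 N limit.
- **Turning:** I pushed the handle clockwise at about 3 N. The force began to climb at about 34.8° and I stopped there. In the pictures the wrench had turned about 34.7° (0.606 rad), against the 0.6 rad stop.
- **Peak at the stop:** the last reading was about 5.5 N, slightly above the 5 N advised. The noise is roughly ±0.7 N, so I can't say the limit was kept.
- **Check afterwards:** because of that peak I made one more stroke on the worm. It slipped at 12–13 N of drag, against about 5 N when it rolls, so the jaw is still snug. That stroke pressed up to about 20 N. The handle angle stayed the same (−6.5° before and after).
- **Surroundings:** the final pictures show the bystanders where they were, judged by eye, since my image comparison was swamped by the arm and its shadow. The arm is clear of everything.

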